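# Find the full slide box, record its label, file it and return the empties

### The arm

A 6-joint arm with a two-finger parallel gripper is mounted at the origin on the work surface. World frame = base frame: x ahead of the robot, y to its left, z up, the work surface at z = 0. Lengths are in mm, angles in rad, forces in N, time in s.
With the tool pointing down it reaches from about 250 to 775 mm from the base axis. Payload 4 kg.
Tool frame: the origin (TCP) lies midway between the tips of the shut fingers; the grasp point (between the pads) lies robot.pinch_z behind it (robot.pinch_z is the distance from the TCP to the grasp point, in mm); z points along the fingers, y is the line along which they close (so a half turn about z gives the same grasp; the last joint's range is limited). The gripper opens to 94 mm and grips with 3 to 60 N. Pads are 16 mm wide; open, the fingers measure 119 mm over their backs; the gripper's body (75 mm by 177 mm) begins 78 mm behind the grasp point.
Start: joints at [-1.346, 0.087, 1.371, -0, 1.684, -0.103], TCP at [177.076, -520.734, 205.506] pointing down, gripper open.
Joint ranges: [-3.1, 3.1], [-0.76, 2.03], [0.27, 2.55], [-1.08, 4.22], [0.17, 2.65], [-2.57, 2.57]. Speed limits (rad/s): [2.79, 2.79, 3.14, 3.14, 3.14, 3.14].

### API

Orientations are given as a rotation vector (axis times angle).
In Python, from rig import robot, get_image, camera_params gives the robot as it stands (robot), with the cameras as plain functions.
- The arm moves only by the shell command python3 drive.py [OPENING] [FORCE], which reads ROWS from standard input. ROWS is a JSON object with one list for each field, all of the same length, 1 to 12, a row being the entries at one place: tx, ty, tz (the shift in mm), rz (a turn about the tool's z in rad); each row shifts and turns the commanded pose from where the row before left it, along the tool's axes as they then stand; what a row does not reach is not made up. A row lasts 1/10 s, in which the tool goes at most 50 mm and 0.15 rad, less where a joint would pass 70% of its speed; a pose out of reach is approached as far as the arm can. OPENING is the finger opening in mm, set as the command begins (- or left out keeps the last). The fingers move at their own pace and stop on an object; FORCE is the grip in N (left out, the last holds). Time passes only in rows, so rows that do not move let the fingers close. It prints the time, the measured TCP pose, the force, the opening and the grip force at its end. Input that does not fit is refused with a message, and nothing moves.
- robot.state(): the state, without advancing time (a new reading comes with each control period).
- get_image(name): name is "scene" or "side" or "wrist"; returns the picture (480x640x3 uint8, blue, green, red); there is no depth.
- camera_params(name): a dict with "fx", "fy", "cx", "cy" (pixels), "R" (3x3) and "t" (3): a world point X has camera coordinates R X + t; the wrist camera has in their place "T_tool_cam" (4x4, takes a point from camera to tool coordinates, whose origin is the TCP and whose axes are the flange's). Camera axes: x right, y down, z forward; pixel columns grow to the right and rows downward; lengths in mm; the calibration is good to about 2 mm. A picture is of the moment at which its call begins: read the wrist's pose just before it. camera_params takes no time and is no camera call.
- robot.finish_job(): hands the job in; it is judged then, once.
The state is a dict: "time_s": time; "joints": joint angles; "joint_velocities": joint speeds; "tau": joint torques, N m; "position": TCP position; "eef_rot": TCP orientation; "force": force on the tool from outside, world axes, zero at the start; "torque": the same for the moment, N m; "finger_gap": finger opening in mm; "gripper_force": force on a finger pad.
Only numpy, scipy, OpenCV 4.12 (cv2) and the standard library are available. Lean on these libraries where they do the work, as an engineer would, in place of code of your own. Each camera call takes 0.05 s, during which the arm holds its last target. There are 200 camera calls.

### The job

One of these look-alike slide boxes still has slides in it: find it by its weight, set it down flat on the middle of the camera stage, lengthways between the guide lines with its label facing the camera, and let go; then press the foot pedal down to its stop, hold it there for a second and let it come right up to take the label picture. After that lay the full box flat in the small wooden archive tray, and have all the empty boxes flat and upright in the big grey return tray; leave everything else where it is.

Things in the scene. Friction and masses are not known exactly. Their poses are not given: they have to be found in the camera images.
- box_a: closed white slide box, one of 3 to 5 alike (None if absent), 100 (x) x 50 (y) x 44 mm high; grip it from above across the 50 mm. Origin: centre of underside; x points to the end with the paper label, at the start away from the robot within 20 deg. Exactly one box is full: 0.39 to 0.48 kg, load central; the others are empty: 0.09 to 0.11 kg
- box_b: closed white slide box, one of 3 to 5 alike (None if absent), 100 (x) x 50 (y) x 44 mm high; grip it from above across the 50 mm. Origin: centre of underside; x points to the end with the paper label, at the start away from the robot within 20 deg. Exactly one box is full: 0.39 to 0.48 kg, load central; the others are empty: 0.09 to 0.11 kg
- box_c: closed white slide box, one of 3 to 5 alike (None if absent), 100 (x) x 50 (y) x 44 mm high; grip it from above across the 50 mm. Origin: centre of underside; x points to the end with the paper label, at the start away from the robot within 20 deg. Exactly one box is full: 0.39 to 0.48 kg, load central; the others are empty: 0.09 to 0.11 kg
- box_d: closed white slide box, one of 3 to 5 alike (None if absent), 100 (x) x 50 (y) x 44 mm high; grip it from above across the 50 mm. Origin: centre of underside; x points to the end with the paper label, at the start away from the robot within 20 deg. Exactly one box is full: 0.39 to 0.48 kg, load central; the others are empty: 0.09 to 0.11 kg
- box_e: closed white slide box, one of 3 to 5 alike (None if absent), 100 (x) x 50 (y) x 44 mm high; grip it from above across the 50 mm. Origin: centre of underside; x points to the end with the paper label, at the start away from the robot within 20 deg. Exactly one box is full: 0.39 to 0.48 kg, load central; the others are empty: 0.09 to 0.11 kg
- box_a_label (a point): middle of the labelled end face (+x end) of box_a, 50 mm ahead of its origin and 22 mm above its underside
- box_b_label (a point): middle of the labelled end face (+x end) of box_b, 50 mm ahead of its origin and 22 mm above its underside
- box_c_label (a point): middle of the labelled end face (+x end) of box_c, 50 mm ahead of its origin and 22 mm above its underside
- box_d_label (a point): middle of the labelled end face (+x end) of box_d, 50 mm ahead of its origin and 22 mm above its underside
- box_e_label (a point): middle of the labelled end face (+x end) of box_e, 50 mm ahead of its origin and 22 mm above its underside
- stage: camera stage, fixed: black plate 120 (x) x 100 (y) x 10 mm thick with two white guide lines along x, 60 mm apart. A white label camera 62 mm high stands beyond its far edge (lens 75 mm, body 95 to 145 mm from the plate's centre along +x), looking back along -x over the plate. Origin: underside of the plate's centre; plate top at z = 10 mm
- return_tray: the larger tray, fixed: grey plastic, 270 (x) x 200 (y) mm, outer wall 15 mm high and 5 mm thick, floor 5 mm thick. Origin: centre of its underside. Four boxes fit flat, two by two, lying along x
- archive_tray: the smaller tray, fixed: light wood, 160 (x) x 110 (y) mm, outer wall 15 mm high and 5 mm thick, floor 5 mm thick. Origin: centre of its underside. Takes one box lying along x. It may have changed places with the pedal
- pedal_base: foot pedal used on the bench, fixed: black rubber base 150 (x) x 90 (y) x 10 mm, steel cheeks 38 mm high at the far (+x) end carrying the hinge (60 mm from the origin along +x, 30 mm up). Origin: centre of its underside
- pedal (a joint): angle of the pedal: 0 up (sprung), 0.22 rad down on its hard stop. The 130 x 74 x 8 mm aluminium plate slopes up from the hinge towards -x, its free end about 62 mm above the bench; it springs back by itself
- pedal_pad (a point): point on the pedal's upper face, in the middle of its width, 100 mm from the hinge: press here straight down. It sinks about 22 mm to the stop; this takes about 3 N at first and about 11 N just before the stop, then the force rises sharply
- mug: blue mug, 90 mm high, bystander. Origin: centre of its underside
- oil: small bottle, 70 mm high, bystander. Origin: centre of its underside
- stain_jar: amber jar, 44 mm across, 45 mm high, bystander. Origin: centre of its underside
- mailer: flat clear slide mailer, 90 x 28 x 10 mm, bystander. Origin: centre of its underside

How it is judged:
By the outcome, as a careful person would: the job done as asked, in the order asked, and still so for the second after the job is handed in, with the robot touching nothing.
Of box_d, box_e, mailer only 1 to 3 are there at a start; the rules pass over those that are not, and their reading is None.
At some moment in a run one of box_a, box_b, box_c, box_d, box_e may be knocked a few centimetres aside while the robot is not near it.
It also fails if it takes over 210 s, if anything falls off the work surface, if the arm or the gripper's body presses on something with over 40 N, if the wrist force passes 120 N, or if a joint passes its speed limit or range.

## Working session

There is one attempt and no reset: what is moved stays moved. The work goes in short steps, Python scripts to look and compute and a shell command to move; the robot and the scene stay as the last step left them, time stands still between calls to the robot, and variables do not carry over. Pictures are saved under pics/ and viewed, at most 14 in all, crops included, and the job is handed in when it is done.

```bash
ls; mkdir -p pics
python3 - <<'E'
from rig import robot, get_image, camera_params
import cv2,numpy as np
s=robot.state();print({k:np.round(v,3).tolist() for k,v in s.items()}, robot.pinch_z)
for n in("scene","side","wrist"):
    im=get_image(n);cv2.imwrite(f"pics/{n}0.png",im)
    p=camera_params(n);print(n,{k:np.round(v,3).tolist() for k,v in p.items()})
E
```

```text
drive.py
pics
rig.py
{'time_s': 0.0, 'joints': [-1.346, 0.088, 1.372, -0.0, 1.684, -0.103], 'joint_velocities': [0.003, -0.0, -0.001, 0.001, 0.001, 0.001], 'tau': [-0.002, -34.019, -30.243, 0.072, 0.033, -0.0], 'position': [176.943, -520.179, 204.335], 'eef_rot': [-3.097, -0.512, 0.0], 'force': [-0.011, 0.501, 0.077], 'torque': [0.021, -0.058, -0.002], 'gripper_force': 0.0, 'finger_gap': 93.956} 18.8
scene {'fx': 459.253, 'fy': 459.253, 'cx': 314.788, 'cy': 245.414, 'R': [[0.815, 0.579, -0.013], [0.42, -0.606, -0.676], [-0.399, 0.545, -0.737]], 't': [-456.643, -173.381, 1195.245]}
side {'fx': 553.392, 'fy': 553.392, 'cx': 310.477, 'cy': 250.422, 'R': [[-0.998, -0.065, -0.008], [-0.025, 0.494, -0.869], [0.06, -0.867, -0.495]], 't': [557.894, 73.67, 1142.933]}
wrist {'fx': 391.76, 'fy': 391.76, 'cx': 323.815, 'cy': 240.726, 'T_tool_cam': [[-0.001, -0.959, -0.283, 83.958], [1.0, -0.001, -0.001, 0.305], [0.0, -0.283, 0.959, -179.351], [0.0, 0.0, 0.0, 1.0]]}
```

View pics/scene0.png

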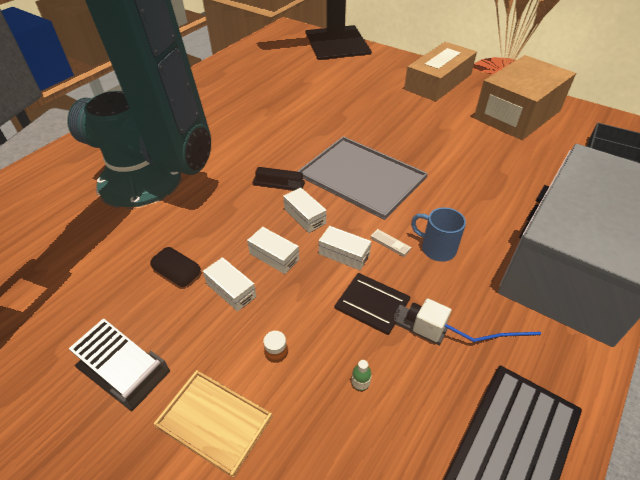

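View pics/side0.png

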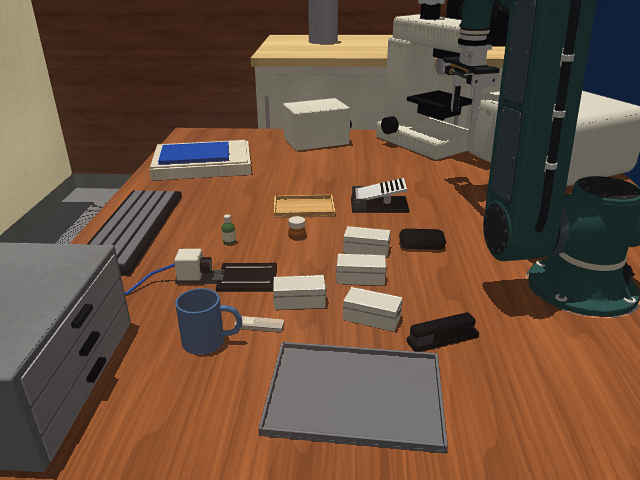

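Scene view: four boxes at pixels (305,208), (273,248), (230,283) and (345,246). Stage (373,302), camera (432,320), return tray (363,176), archive tray (213,420), pedal (120,362), jar (275,345), oil (362,375), mailer (390,242), mug (445,235). The side view shows the same layout. Next I measure the top faces in both views.

```bash
cat > h.py <<'E'
import cv2,numpy as np
from scipy.spatial.transform import Rotation as Ro
from rig import robot, get_image, camera_params
def cam(n,s=None):
    p=camera_params(n);K=np.array([[p["fx"],0,p["cx"]],[0,p["fy"],p["cy"]],[0,0,1]])
    if n=="wrist":
        s=s or robot.state();T=np.array(p["T_tool_cam"]);M=np.eye(4);M[:3,:3]=Ro.from_rotvec(s["eef_rot"]).as_matrix();M[:3,3]=s["position"]
        W=np.linalg.inv(M@T);return K,W[:3,:3],W[:3,3]
    return K,np.array(p["R"]),np.array(p["t"])
def ray(c,px):
    K,R,t=c;px=np.atleast_2d(px).astype(float)
    d=(R.T@np.linalg.inv(K)@np.c_[px,np.ones(len(px))].T).T
    return -R.T@t,d
def onz(c,px,z):
    o,d=ray(c,px);return o+d*((z-o[2])/d[:,2])[:,None]
def tri(c1,p1,c2,p2):
    P=[c[0]@np.c_[c[1],c[2]] for c in(c1,c2)]
    X=cv2.triangulatePoints(P[0],P[1],np.array(p1,float).reshape(2,1),np.array(p2,float).reshape(2,1)).ravel();return X[:3]/X[3]
def proj(c,X):
    K,R,t=c;x=K@(R@np.array(X,float)+t);return x[:2]/x[2]
def snap(n,name):
    s=robot.state();im=get_image(n);cv2.imwrite(f"pics/{name}.png",im);return im,cam(n,s)
def quads(mask,amin,amax):
    mask=cv2.morphologyEx(mask.astype(np.uint8)*255,cv2.MORPH_OPEN,np.ones((3,3)))
    r=[]
    for q in cv2.findContours(mask,cv2.RETR_EXTERNAL,cv2.CHAIN_APPROX_NONE)[0]:
        a=cv2.contourArea(q)
        if amin<a<amax:
            hu=cv2.convexHull(q);ap=hu
            for e in range(2,40):
                ap=cv2.approxPolyDP(hu,e*.5,True)
                if len(ap)<=4:break
            r.append((a,ap[:,0]))
    return r
def diag(q):
    q=np.c_[q,np.ones(4)].astype(float);x=np.cross(np.cross(q[0],q[2]),np.cross(q[1],q[3]));return x[:2]/x[2]
def rows(target,s=None):
    """tool-frame displacement to a world TCP target"""
    s=s or robot.state();return Ro.from_rotvec(s["eef_rot"]).inv().apply(np.array(target)-s["position"])
E
python3 - <<'E'
from h import *
for n in("scene","side"):
    im=cv2.imread(f"pics/{n}0.png");c=cam(n);hsv=cv2.cvtColor(im,cv2.COLOR_BGR2HSV)
    m=(hsv[...,1]<45)&(hsv[...,2]>205)
    print(n)
    for a,q in quads(m,60,6000):
        ctr=q.mean(0)
        if len(q)==4 : w=onz(c,q,44);L=[round(float(np.linalg.norm(w[i]-w[i-1]))) for i in range(4)];print(int(a),q.tolist(),np.round(onz(c,diag(q),44)[0]).astype(int),L)
E
```

```text
scene
1660 [[130, 340], [156, 363], [123, 394], [96, 369]] [ 433 -375   44] [71, 73, 69, 74]
283 [[280, 332], [283, 344], [267, 347], [266, 335]] [ 607 -190   44] [26, 25, 28, 25]
509 [[426, 300], [449, 309], [442, 326], [418, 316]] [814  24  44] [41, 45, 42, 46]
920 [[221, 258], [251, 282], [235, 297], [204, 272]] [ 443 -132   44] [47, 93, 45, 94]
741 [[249, 238], [265, 228], [296, 247], [281, 259]] [457  -9  44] [94, 44, 90, 45]
734 [[320, 238], [333, 227], [369, 243], [357, 255]] [579  83  44] [91, 44, 89, 43]
566 [[285, 195], [302, 189], [323, 210], [307, 218]] [438 131  44] [94, 45, 88, 44]
250 [[457, 52], [438, 67], [428, 64], [446, 49]] [393 969  44] [40, 135, 36, 134]
side
726 [[345, 298], [351, 288], [400, 300], [392, 311]] [438 133  44] [93, 36, 98, 39]
616 [[323, 276], [324, 288], [274, 290], [274, 277]] [574  85  44] [98, 43, 96, 47]
493 [[338, 254], [384, 256], [384, 266], [338, 265]] [451  -7  44] [45, 97, 41, 94]
203 [[199, 249], [196, 259], [176, 259], [179, 249]] [823 -15  44] [44, 43, 42, 43]
365 [[347, 227], [388, 230], [387, 239], [345, 235]] [ 441 -132   44] [40, 95, 44, 95]
210 [[379, 184], [380, 194], [359, 197], [359, 188]] [ 428 -371   44] [62, 67, 59, 59]
125 [[399, 126], [435, 138], [438, 142], [399, 129]] [ 248 -864   44] [35, 170, 41, 179]
489 [[345, 107], [294, 112], [285, 103], [336, 99]] [  614 -1218    44] [128, 210, 139, 217]
878 [[578, 119], [582, 92], [638, 106], [637, 109]] [ -611 -1227    44] [306, 435, 258, 49]
106 [[460, 20], [458, 26], [436, 23], [436, 20]] [ -236 -3657    44] [187, 341, 213, 174]
```

```bash
python3 - <<'E'
from h import *
I={n:cv2.imread(f"pics/{n}0.png") for n in("scene","side")};C={n:cam(n) for n in I};H={n:cv2.cvtColor(I[n],cv2.COLOR_BGR2HSV) for n in I}
B={n:[q for a,q in quads((H[n][...,1]<45)&(H[n][...,2]>205),340 if n=="side" else 550,1200) if len(q)==4] for n in I}
for q in B["scene"]:
    w=onz(C["scene"],q,44);i=max(range(4),key=lambda i:np.linalg.norm(w[i]-w[i-1]));d=w[i]-w[i-1];d*=np.sign(d[0])
    j=(i+2)%4;e=w[j]-w[j-1];e*=np.sign(e[0])
    o=onz(C["scene"],diag(q),44)[0]
    for r in B["side"]:
        if np.linalg.norm(onz(C["side"],diag(r),44)[0]-o)<15: print("box",tri(C["scene"],diag(q),C["side"],diag(r)).round(1),"yaw",np.arctan2((d+e)[1],(d+e)[0]).round(3), [np.arctan2(v[1],v[0]).round(3) for v in (d,e)])
for nm,(u,v),(u2,v2) in [("ret",(363,176),(355,395)),("arch",(213,420),(304,206))]:
    for n,p in(("scene",(u,v)),("side",(u2,v2))):
        h=H[n][p[1]-3:p[1]+4,p[0]-3:p[0]+4].reshape(-1,3).mean(0);print(nm,n,h)
        f=I[n].copy();mk=np.zeros((482,642),np.uint8)
        cv2.floodFill(cv2.GaussianBlur(f,(5,5),0),mk,p,0,(5,)*3,(5,)*3,cv2.FLOODFILL_MASK_ONLY|(255<<8))
        for a,q in quads(mk[1:-1,1:-1]>0,300,60000):
            if len(q)==4:
                w=onz(C[n],q,5);print(int(a),q.tolist(),w[:,:2].round().tolist(),onz(C[n],diag(q),5).round())
E
python3 -c "
import cv2
a=cv2.imread('pics/scene0.png');b=cv2.imread('pics/side0.png')
import numpy as np
x=cv2.resize(a[265:345,320:460],None,fx=4,fy=4)
y=cv2.resize(b[170:220,340:420],None,fx=4,fy=4)
z=cv2.resize(a[310:410,60:180],None,fx=4,fy=4)[:,:]
w=np.zeros((600,800,3),np.uint8);x=x[:300,:400]
x=cv2.resize(a[265:340,325:425],None,fx=4,fy=4);w[:300,:400]=x
z=cv2.resize(a[330:405,65:165],None,fx=4,fy=4);w[:300,400:]=z
y=cv2.resize(b[160:235,340:440],None,fx=4,fy=4);w[300:,400:]=y
v=cv2.resize(b[240:315,190:290],None,fx=4,fy=4);w[300:,:400]=v
cv2.imwrite('pics/crop1.png',w)"
```

```text
box [ 441.6 -132.2   43.5] yaw -0.123 [np.float64(-0.113), np.float64(-0.132)]
box [452.9  -7.6  42.8] yaw -0.076 [np.float64(-0.082), np.float64(-0.07)]
box [576.1  84.1  42.8] yaw 0.042 [np.float64(0.042), np.float64(0.041)]
box [437.8 131.9  43. ] yaw -0.363 [np.float64(-0.361), np.float64(-0.365)]
ret scene [ 11.10204082  27.16326531 154.44897959]
4161 [[305, 171], [344, 142], [420, 177], [381, 212]] [[341.0, 265.0], [354.0, 431.0], [598.0, 412.0], [581.0, 242.0]] [[467. 337.   5.]]
ret side [ 43.3877551    5.65306122 119.67346939]
arch scene [ 19.55102041 126.53061224 243.06122449]
5287 [[197, 378], [267, 416], [230, 471], [159, 426]] [[527.0, -313.0], [672.0, -294.0], [680.0, -393.0], [537.0, -409.0]] [[ 603. -353.    5.]]
arch side [ 17.12244898 134.85714286 218.59183673]
473 [[331, 203], [330, 210], [278, 210], [278, 201]] [[528.0, -373.0], [529.0, -329.0], [666.0, -323.0], [672.0, -379.0]] [[ 590. -350.    5.]]
```

View pics/crop1.png

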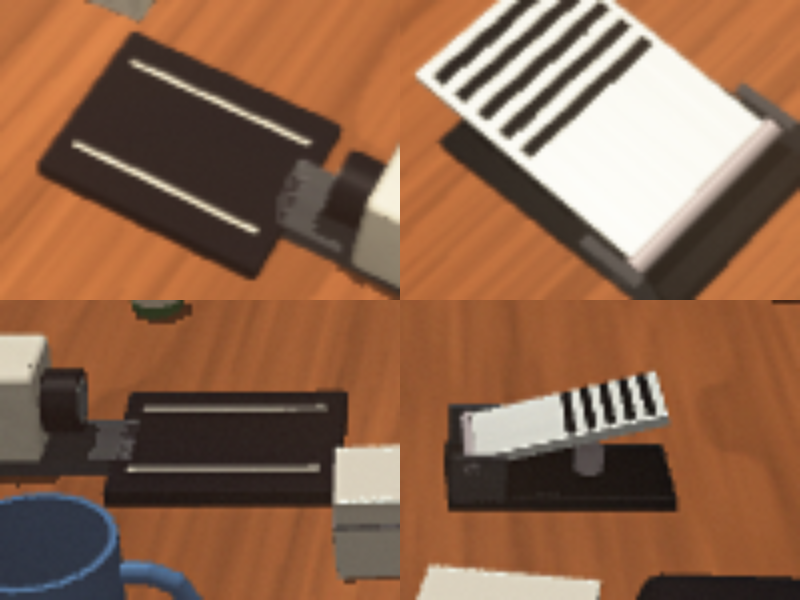

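Crop: stage lines' ends and pedal corners are readable. Scene panel offset is (325,265), scale 4; the pedal's striped free end is at -x, the hinge at +x. Triangulating these.

Run:
```python
from h import *
S,D=cam("scene"),cam("side")
f=lambda p,ox,oy:(p[0]/4+ox-.4,p[1]/4+oy-.4)
st={"+y-x":((130,63),(327,167)) ,"+y+x":((312,143),(127,168)),"-y-x":((73,144),(327,107)),"-y+x":((257,231),(145,108))}
st["+y-x"]=((130,63),(320,167))
P=[]
for k,(a,b) in st.items():
    a=f(a,325,265);b=f(b,190,240);X=tri(S,a,D,b);P.append(X);print(k,X.round(1),onz(S,a,10).round(1)[0],onz(D,b,10).round(1)[0])
print("stage",np.mean(P,0))
for k,a,b in [("free-y",(69,348),(404,178.7)),("hinge-y",(124,395),(356,188)),("free+y",None,(406.7,188.7)),("hinge+y",(158.7,361),(356.7,198))]:
    if a: print(k,tri(S,a,D,b).round(1))
im=cv2.imread("pics/scene0.png");h=cv2.cvtColor(im,cv2.COLOR_BGR2HSV)
# pedal top outline in scene: white + stripes closed
m=((h[...,1]<60)&(h[...,2]>190)).astype(np.uint8);m[:300]=0;m[:,180:]=0
m=cv2.morphologyEx(m,cv2.MORPH_CLOSE,np.ones((7,7)))
for a,q in quads(m>0,300,9000):print(a,q.tolist())
# mailer & bystanders
for a,q in quads((h[...,1]<60)&(h[...,2]>190),100,500):print(int(a),q.mean(0),onz(S,q.mean(0),10).round())
```

```text
+y-x [643.4  30.9   9.5] [645.5  30.8  10. ] [642.1  31.   10. ]
+y+x [743.8  38.4  10.5] [746.1  39.5  10. ] [742.3  37.2  10. ]
-y-x [647.2 -28.8   9.6] [649.2 -28.8  10. ] [646.  -28.9  10. ]
-y+x [746.4 -21.9  10.1] [748.9 -21.2  10. ] [744.7 -22.8  10. ]
stage [695.2155219    4.64522601   9.92553327]
free-y [ 333.8 -413.4   61.7]
hinge-y [ 462.1 -410.9   33.2]
hinge+y [ 461.9 -336.    36.4]
3270.5 [[102, 319], [157, 360], [125, 395], [70, 349]]
138 [ 92.33333333 351.66666667] [[ 335. -387.   10.]]
295 [273.25 340.  ] [[ 592. -178.   10.]]
290 [390.5 241.5] [[649. 166.  10.]]
264 [442.25  58.  ] [[ 369. 1041.   10.]]
```

```bash
cat >> h.py <<'E'
def plan(x,y,z,yaw):
    s=robot.state();M=Ro.from_rotvec(s["eef_rot"]).as_matrix();cy=np.arctan2(M[1,0],M[0,0])
    turn=-(yaw-cy);turn=(turn+np.pi/2)%np.pi-np.pi/2
    N=M@Ro.from_rotvec([0,0,turn]).as_matrix()
    print("pos",s["position"].round(1) if hasattr(s["position"],"round") else np.round(s["position"],1),"yaw",round(cy,3),"-> turn",round(turn,3),"then shift",(N.T@(np.array([x,y,z])-s["position"])).round(1),"tilt",np.round(M[2],3),"F",np.round(s["force"],2),"gap",round(s["finger_gap"],1),"j6",round(s["joints"][5],2),"t",s["time_s"])
E
python3 - <<'E'
from h import *
plan(441.6,-132.2,100,-.123)
S,D=cam("scene"),cam("side")
print(tri(S,(102,319),D,(406.7,188.7)),tri(S,(70,349),D,(404,178.7)))
E
```

```text
pos [ 177.  -520.3  204.6] yaw 0.328 -> turn 0.451 then shift [ 215.  -417.5  105.1] tilt [ 0.    -0.002 -1.   ] F [-0.17  0.56  0.66] gap 93.8 j6 -0.1 t 0.15
[ 332.52238115 -343.37266926   62.76576398] [ 334.52581849 -413.46922345   60.96859813]
```

```bash
echo '{"tx":[0,0,0,20,24,24,24,24,24,24,24],"ty":[0,0,0,-35,-46,-46,-46,-46,-46,-46,-46],"tz":[0,0,0,0,15,15,15,15,15,10,10],"rz":[0.15,0.15,0.15,0,0,0,0,0,0,0,0]}' | python3 drive.py 70 20 && echo '{"tx":[17,10,0,0],"ty":[-40,-20,0,0],"tz":[5,5,0,0],"rz":[0,0,0,0]}' | python3 drive.py && python3 -c "
from h import *
plan(441.6,-132.2,8,-.123)"
```

```text
time_s: 1.25
position: [393.6, -207.8, 116.4]
eef_rot: [3.136, -0.192, -0.0]
force: [0.0, -0.4, 0.4]
finger_gap: 70.3
gripper_force: 0.0
time_s: 1.65
position: [426.9, -153.5, 106.8]
eef_rot: [3.135, -0.19, -0.002]
force: [-0.7, -0.1, 0.4]
finger_gap: 70.0
gripper_force: 0.0
pos [ 426.9 -153.5  106.8] yaw -0.121 -> turn 0.002 then shift [ 12.1 -23.   98.8] tilt [-0.001  0.001 -1.   ] F [-0.66 -0.11  0.42] gap 70.0 j6 1.22 t 1.65
```

```bash
echo '{"tx":[12,0,0,0,0,0,0,0],"ty":[-23,0,0,0,0,0,0,0],"tz":[0,25,30,25,12,7,0,0],"rz":[0,0,0,0,0,0,0,0]}' | python3 drive.py && echo '{"tx":[0,0,0,0,0,0],"ty":[0,0,0,0,0,0],"tz":[0,0,0,0,0,0],"rz":[0,0,0,0,0,0]}' | python3 drive.py 30 20 && echo '{"tx":[0,0,0,0,0,0,0,0],"ty":[0,0,0,0,0,0,0,0],"tz":[-6,-10,-10,-4,0,0,0,0],"rz":[0,0,0,0,0,0,0,0]}' | python3 drive.py; python3 -c "
from h import *
plan(441.6,-132.2,8,-.123)"
```

```text
time_s: 2.45
position: [442.8, -133.0, 9.3]
eef_rot: [3.135, -0.193, 0.003]
force: [0.5, 1.0, 0.2]
finger_gap: 70.1
gripper_force: 0.0
time_s: 3.05
position: [442.5, -132.3, 8.9]
eef_rot: [3.135, -0.192, 0.002]
force: [-0.0, 0.6, 5.0]
finger_gap: 50.4
gripper_force: 19.9
time_s: 3.85
position: [441.6, -132.0, 37.7]
eef_rot: [-3.135, 0.192, 0.001]
force: [0.3, -0.2, -0.8]
finger_gap: 50.1
gripper_force: 19.9
pos [ 441.6 -132.    37.7] yaw -0.122 -> turn 0.001 then shift [ 0.1  0.2 29.7] tilt [-0.001 -0.    -1.   ] F [ 0.3  -0.22 -0.79] gap 50.1 j6 1.28 t 3.85
```

Weight about 1 N: empty. Put it back and try the next.

```bash
echo '{"tx":[0,0,0,0,0,0],"ty":[0,0,0,0,0,0],"tz":[12,12,4,1,0,0],"rz":[0,0,0,0,0,0]}' | python3 drive.py && echo '{"tx":[0,0,0,0,0,0,0,0],"ty":[0,0,0,0,0,0,0,0],"tz":[0,0,0,-15,-35,-35,0,0],"rz":[0,0,0,0,0,0,0,0]}' | python3 drive.py 70; python3 -c "
from h import *
plan(452.9,-7.6,8,-.076)"
```

```text
time_s: 4.45
position: [441.3, -131.9, 8.7]
eef_rot: [-3.135, 0.192, 0.003]
force: [-2.2, 0.3, 2.5]
finger_gap: 49.7
gripper_force: 19.9
time_s: 5.25
position: [442.6, -132.4, 94.9]
eef_rot: [3.135, -0.192, 0.004]
force: [0.2, 0.6, 0.0]
finger_gap: 69.9
gripper_force: 0.0
pos [ 442.6 -132.4   94.9] yaw -0.122 -> turn -0.046 then shift [   0.6 -125.3   86.8] tilt [ 0.002  0.001 -1.   ] F [0.23 0.57 0.01] gap 69.9 j6 1.28 t 5.25
```

```bash
echo '{"tx":[0,0,0,0,1,0,0,0,0,0,0],"ty":[0,-25,-40,-40,-20,0,0,0,0,0,0],"tz":[0,0,0,0,0,25,30,20,10,1,0],"rz":[-0.046,0,0,0,0,0,0,0,0,0,0]}' | python3 drive.py && echo '{"tx":[0,0,0,0,0],"ty":[0,0,0,0,0],"tz":[0,0,0,0,0],"rz":[0,0,0,0,0]}' | python3 drive.py 30 20 && echo '{"tx":[0,0,0,0,0,0,0,0],"ty":[0,0,0,0,0,0,0,0],"tz":[-6,-10,-10,-4,0,0,0,0],"rz":[0,0,0,0,0,0,0,0]}' | python3 drive.py
```

```text
time_s: 6.35
position: [452.4, -7.7, 8.0]
eef_rot: [3.139, -0.12, -0.001]
force: [-0.1, -0.1, 0.3]
finger_gap: 70.1
gripper_force: 0.0
time_s: 6.85
position: [453.2, -7.8, 9.1]
eef_rot: [3.139, -0.12, 0.003]
force: [-0.2, -0.7, 3.8]
finger_gap: 50.3
gripper_force: 19.7
time_s: 7.65
position: [452.0, -7.5, 37.6]
eef_rot: [-3.139, 0.12, 0.002]
force: [-0.1, -0.2, -0.3]
finger_gap: 50.4
gripper_force: 19.7
```

Empty too. Next: the box at (576,84).

```bash
echo '{"tx":[0,0,0,0,0,0],"ty":[0,0,0,0,0,0],"tz":[12,12,4,1,0,0],"rz":[0,0,0,0,0,0]}' | python3 drive.py && echo '{"tx":[0,0,0,0,0,0,0,0],"ty":[0,0,0,0,0,0,0,0],"tz":[0,0,0,-15,-35,-35,0,0],"rz":[0,0,0,0,0,0,0,0]}' | python3 drive.py 70; python3 -c "
from h import *
plan(576.1,84.1,8,.042)"
```

```text
time_s: 8.25
position: [451.4, -7.5, 8.9]
eef_rot: [-3.139, 0.12, 0.004]
force: [-3.7, 0.5, 4.5]
finger_gap: 50.4
gripper_force: 19.7
time_s: 9.05
position: [453.0, -7.7, 94.7]
eef_rot: [3.139, -0.12, 0.003]
force: [1.2, 0.1, -0.7]
finger_gap: 70.1
gripper_force: 0.0
pos [453.   -7.7  94.7] yaw -0.076 -> turn -0.118 then shift [126.6 -86.6  86.9] tilt [ 0.002  0.    -1.   ] F [ 1.21  0.12 -0.68] gap 70.1 j6 1.5 t 9.05
```

```bash
echo '{"tx":[0,20,40,40,27,0,0,0,0,0,0],"ty":[0,-14,-28,-28,-17,0,0,0,0,0,0],"tz":[0,0,0,0,0,25,30,20,10,1,0],"rz":[-0.118,0,0,0,0,0,0,0,0,0,0]}' | python3 drive.py && echo '{"tx":[0,0,0,0,0],"ty":[0,0,0,0,0],"tz":[0,0,0,0,0],"rz":[0,0,0,0,0]}' | python3 drive.py 30 20 && echo '{"tx":[0,0,0,0,0,0,0,0],"ty":[0,0,0,0,0,0,0,0],"tz":[-6,-10,-10,-4,0,0,0,0],"rz":[0,0,0,0,0,0,0,0]}' | python3 drive.py
```

```text
time_s: 10.15
position: [575.7, 84.6, 8.0]
eef_rot: [3.141, 0.065, -0.0]
force: [0.4, -1.2, 0.3]
finger_gap: 69.6
gripper_force: 0.0
time_s: 10.65
position: [576.5, 84.5, 9.4]
eef_rot: [3.141, 0.066, 0.003]
force: [-1.0, -1.5, 4.7]
finger_gap: 50.5
gripper_force: 19.6
time_s: 11.45
position: [575.3, 84.6, 37.5]
eef_rot: [3.141, 0.066, -0.002]
force: [-0.2, 0.1, -1.8]
finger_gap: 50.6
gripper_force: 19.6
```

Ambiguous; read again.

```bash
for i in 1 2 3 4; do echo '{"tx":[0],"ty":[0],"tz":[0],"rz":[0]}' | python3 drive.py | grep force; done
```

```text
force: [-0.7, 0.3, -1.5]
gripper_force: 19.6
force: [0.8, -0.0, -1.6]
gripper_force: 19.6
force: [0.2, -0.1, -0.6]
gripper_force: 19.6
force: [-0.3, -0.9, -1.8]
gripper_force: 19.6
```

Mean about -1.4 N against 4–5 N expected for the full box, so empty. The last box should be the full one; weigh it to confirm.

```bash
echo '{"tx":[0,0,0,0,0,0],"ty":[0,0,0,0,0,0],"tz":[12,12,4,1,0,0],"rz":[0,0,0,0,0,0]}' | python3 drive.py && echo '{"tx":[0,0,0,0,0,0,0,0],"ty":[0,0,0,0,0,0,0,0],"tz":[0,0,0,-15,-35,-35,0,0],"rz":[0,0,0,0,0,0,0,0]}' | python3 drive.py 70
python3 - <<'E'
from h import *
im,c=snap("scene","scene1");h=cv2.cvtColor(im,cv2.COLOR_BGR2HSV)
for a,q in quads((h[...,1]<45)&(h[...,2]>205),400,1200):
    if len(q)==4: print(q.tolist(),onz(c,diag(q),44)[0].round(1))
plan(437.8,131.9,8,-.363)
E
```

```text
time_s: 12.45
position: [574.7, 84.6, 9.1]
eef_rot: [3.141, 0.066, -0.004]
force: [-4.0, -1.1, 5.8]
finger_gap: 50.7
gripper_force: 19.7
time_s: 13.25
position: [576.7, 84.7, 96.1]
eef_rot: [3.141, 0.066, 0.006]
force: [0.6, 0.3, 0.0]
finger_gap: 69.8
gripper_force: 0.0
[[426, 300], [449, 309], [442, 326], [418, 316]] [814.2  23.7  44. ]
[[204, 270], [222, 258], [251, 284], [231, 296]] [ 439.8 -133.4   44. ]
[[249, 237], [264, 227], [295, 247], [280, 258]] [454.4  -8.3  44. ]
pos [575.6  84.6  94.2] yaw 0.042 -> turn 0.405 then shift [-145.6    4.7   86.2] tilt [ 0.  0. -1.] F [ 0.4  -0.43 -1.18] gap 69.8 j6 1.58 t 13.3
```

```bash
echo '{"tx":[0,0,0,-25,-45,-45,-25,-5,0,0],"ty":[0,0,0,0,2,2,1,0,0,0],"tz":[0,0,0,0,0,0,0,0,0,0],"rz":[0.135,0.135,0.135,0,0,0,0,0,0,0]}' | python3 drive.py;python3 - <<'E'
from h import *
im,c=snap("side","side1");h=cv2.cvtColor(im,cv2.COLOR_BGR2HSV)
for a,q in quads((h[...,1]<45)&(h[...,2]>205),340,1200):
    if len(q)==4: print(q.tolist(),onz(c,diag(q),44)[0].round(1))
snap("wrist","w1")
plan(437.8,131.9,8,-.363)
E
```

```text
time_s: 14.3
position: [439.1, 131.1, 93.6]
eef_rot: [3.089, -0.568, -0.0]
force: [-0.1, 0.0, 0.3]
finger_gap: 70.0
gripper_force: 0.0
[[324, 276], [325, 288], [275, 290], [275, 277]] [572.4  84.8  44. ]
[[345, 107], [294, 112], [285, 103], [336, 99]] [  614.  -1217.6    44. ]
pos [439.4 131.1  93.8] yaw -0.364 -> turn -0.001 then shift [-1.8 -0.2 85.8] tilt [-0.  0. -1.] F [-0.05  0.04 -0.7 ] gap 69.9 j6 2.1 t 14.4
```

View pics/w1.png

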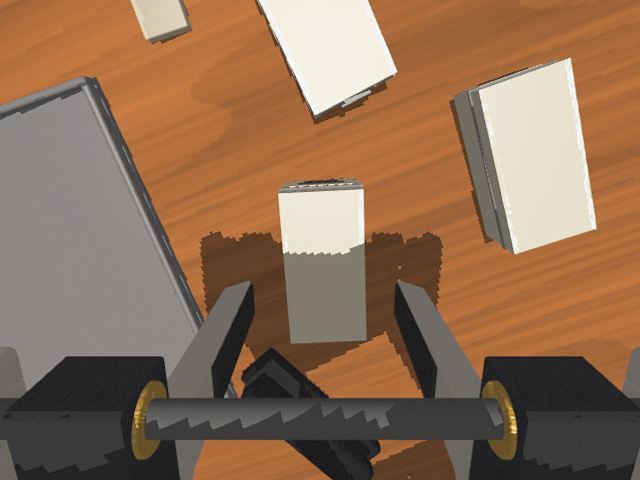

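Wrist view: the box is centred between the fingers (280–365, 185–343), the label end points away from the robot, and the stapler is clear. Descend and grip.

```bash
echo '{"tx":[-2,0,0,0,0,0],"ty":[0,0,0,0,0,0],"tz":[25,30,20,10,0,0],"rz":[0,0,0,0,0,0]}' | python3 drive.py && echo '{"tx":[0,0,0,0,0],"ty":[0,0,0,0,0],"tz":[0,0,0,0,0],"rz":[0,0,0,0,0]}' | python3 drive.py 30 30 && echo '{"tx":[0,0,0,0,0,0,0,0],"ty":[0,0,0,0,0,0,0,0],"tz":[-6,-10,-10,-4,0,0,0,0],"rz":[0,0,0,0,0,0,0,0]}' | python3 drive.py; for i in 1 2 ; do echo '{"tx":[0],"ty":[0],"tz":[0],"rz":[0]}' | python3 drive.py | grep ^force; done
python3 -c "
from h import *
plan(695.2,4.6,100,.07)"
```

```text
time_s: 15.0
position: [437.6, 132.1, 9.8]
eef_rot: [-3.09, 0.568, -0.002]
force: [0.4, -0.9, 0.4]
finger_gap: 70.3
gripper_force: 0.0
time_s: 15.5
position: [437.2, 132.0, 10.1]
eef_rot: [3.09, -0.567, 0.003]
force: [-0.9, -0.9, 5.8]
finger_gap: 50.3
gripper_force: 29.7
time_s: 16.3
position: [436.1, 132.1, 38.6]
eef_rot: [3.09, -0.567, -0.002]
force: [-0.7, -0.7, -3.1]
finger_gap: 50.3
gripper_force: 29.6
force: [0.4, -0.4, -4.3]
force: [-0.3, 0.3, -3.6]
pos [436.4 132.2  38.9] yaw -0.363 -> turn -0.433 then shift [249.2 145.4 -61.2] tilt [-0.  0. -1.] F [-0.26  0.35 -3.58] gap 50.0 j6 2.1 t 16.5
```

Full box found (about 4 N). Lift and move over the stage.

```bash
echo '{"tx":[0,0,0,0,0,0,0,0],"ty":[0,0,0,0,0,0,0,0],"tz":[-15,-25,-21,0,0,0,0,0],"rz":[0,0,0,-0.11,-0.11,-0.11,-0.103,0]}' | python3 drive.py && echo '{"tx":[12,25,35,35,35,35,35,25,12,0,0,0],"ty":[7,14.5,20.5,20.5,20.5,20.5,20.5,14.5,7,0,0,0],"tz":[0,0,0,0,0,0,0,0,0,0,0,0],"rz":[0,0,0,0,0,0,0,0,0,0,0,0]}' | python3 drive.py
python3 - <<'E'
from h import *
snap("wrist","w2")
plan(695.2,4.6,20.5,.07)
E
```

```text
time_s: 17.3
position: [436.4, 132.2, 100.0]
eef_rot: [3.14, 0.109, -0.0]
force: [-0.6, -0.4, -3.9]
finger_gap: 50.5
gripper_force: 29.6
time_s: 18.5
position: [694.4, 4.8, 99.8]
eef_rot: [-3.139, -0.109, 0.002]
force: [-1.0, -0.7, -3.8]
finger_gap: 50.5
gripper_force: 29.6
pos [694.4   5.  100.1] yaw 0.07 -> turn 0.0 then shift [ 0.8  0.4 79.6] tilt [-0.001 -0.    -1.   ] F [-0.16 -0.13 -5.14] gap 50.5 j6 1.43 t 18.55
```

View pics/w2.png

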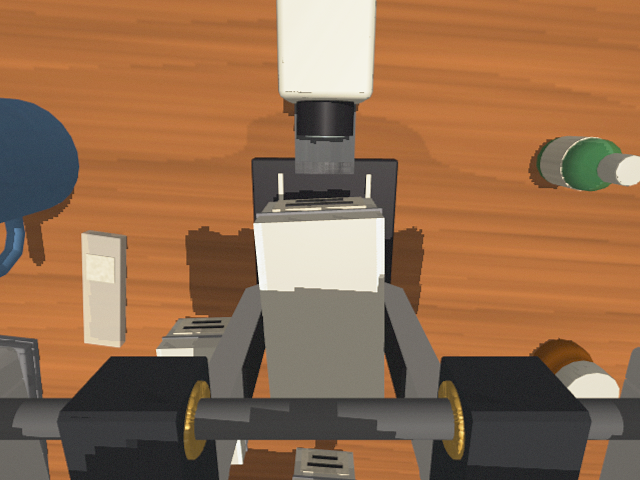

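Wrist view: guide lines' far ends at (281,178) and (368,178), lens at column 325. The held box spans 255–384 at its far end, slightly yawed. I'll measure its yaw by rays.

Run:
```python
from h import *
im=cv2.imread("pics/w2.png");c=cam("wrist");g=cv2.cvtColor(im,cv2.COLOR_BGR2HSV)
L=[];R=[]
for v in range(228,284,4):
    u=np.where((g[v,240:400,2]>215)&(g[v,240:400,1]<45))[0]+240;L.append((u[0],v));R.append((u[-1]+1,v))
for n,P in(("L",L),("R",R)):
    w=onz(c,P,134);k=np.polyfit(w[:,0],w[:,1],1);print(n,P[0],P[-1],"slope",k[0].round(4),"y at x=695:",np.polyval(k,695).round(1),"x=735",np.polyval(k,735).round(1), w[[0,-1]].round(1).tolist())
# guide lines and plate far edge, z=10
g1=g[...,2]
for v in(180,186,192):
    for a,b in((265,300),(355,385)):
        u=np.where((g[v,a:b,2]>140))[0]+a
        if len(u):print(v,u.mean(),onz(c,(u.mean(),v),10)[0].round(1))
print(onz(c,[(252,158),(397,158)],10).round(1), onz(c,[(257,218),(383,210)],134).round(1))
```

```text
L (np.int64(254), 228) (np.int64(259), 280) slope 0.1152 y at x=695: 29.9 x=735 34.6 [[738.5, 35.0, 134.0], [717.2, 32.6, 134.0]]
R (np.int64(384), 228) (np.int64(378), 280) slope 0.0404 y at x=695: -17.1 x=735 -15.5 [[742.0, -14.8, 134.0], [720.5, -14.8, 134.0]]
180 280.0 [739.9  38.4  10. ]
180 368.0 [744.  -21.8  10. ]
186 280.0 [735.8  38.3  10. ]
186 368.0 [739.9 -22.2  10. ]
192 280.5 [731.6  37.8  10. ]
192 368.0 [735.8 -22.6  10. ]
[[753.4  57.8  10. ]
 [760.1 -39.8  10. ]] [[742.5  33.9 134. ]
 [748.9 -13.6 134. ]]
```

Box yaw is about 0.10 against 0.07 for the stage, so trim 0.03 and lower.

```bash
echo '{"tx":[0.5,0,0,0,0,0,0,0,0,0,0],"ty":[0,0,0,0,0,0,0,0,0,0,0],"tz":[10,20,20,15,7,4,2,1,1,0,0],"rz":[0.03,0,0,0,0,0,0,0,0,0,0]}' | python3 drive.py; for i in 1 2 ; do echo '{"tx":[0],"ty":[0],"tz":[0],"rz":[0]}' | python3 drive.py | egrep '^force|posi'; done
```

```text
time_s: 19.65
position: [695.8, 4.4, 20.6]
eef_rot: [3.141, 0.062, 0.001]
force: [-0.6, 0.7, -3.6]
finger_gap: 49.9
gripper_force: 29.6
position: [695.7, 4.4, 20.4]
force: [-0.1, -0.1, -4.5]
position: [695.6, 4.4, 20.3]
force: [1.2, 0.0, -4.8]
```

```bash
echo '{"tx":[0,0,0],"ty":[0,0,0],"tz":[0.6,0,0],"rz":[0,0,0]}' | python3 drive.py| egrep '^force|posi'; echo '{"tx":[0,0,0],"ty":[0,0,0],"tz":[0.6,0,0],"rz":[0,0,0]}' | python3 drive.py| egrep '^force|posi'
```

```text
position: [695.7, 4.4, 20.2]
force: [-1.6, 0.4, -0.2]
position: [695.7, 4.4, 20.1]
force: [-3.6, 0.3, 4.6]
```

Contact. Release, rise, and look.

```bash
echo '{"tx":[0,0,0,0,0,0,0,0,0,0],"ty":[0,0,0,0,0,0,0,0,0,0],"tz":[0,0,0,0,-10,-30,-40,-40,0,0],"rz":[0,0,0,0,0,0,0,0,0,0]}' | python3 drive.py 70
python3 - <<'E'
from h import *
snap("wrist","w3")
plan(365,-377,120,.038)
E
```

```text
time_s: 21.45
position: [696.7, 4.4, 141.6]
eef_rot: [3.14, 0.063, 0.008]
force: [-0.2, 0.7, -0.3]
finger_gap: 70.2
gripper_force: 0.0
pos [695.5   4.5 139.1] yaw 0.04 -> turn 0.002 then shift [-344.8  368.6   19. ] tilt [ 0.  0. -1.] F [-0.45  0.09 -0.65] gap 70.3 j6 1.46 t 21.5
```

View pics/w3.png

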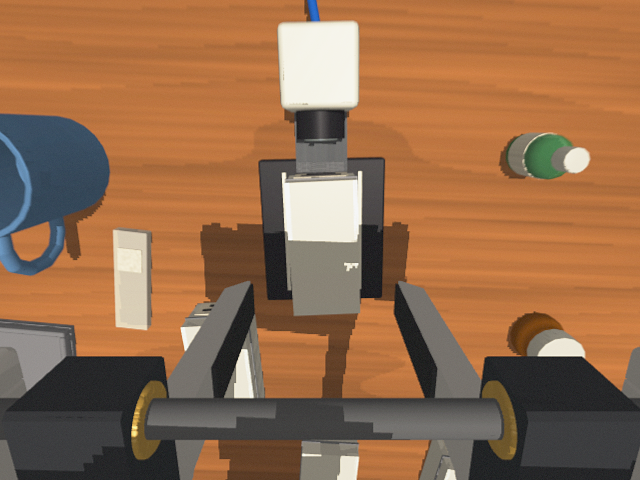

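Wrist view: box flat on the plate between the lines, with far corners (286,181),(360,181) and near corners (293,315),(361,312). Checking its pose and looking at the pedal numbers.

Run:
```python
from h import *
c=cam("wrist")
w=onz(c,[(286,181),(360,181),(361,312),(293,315)],54);print(w.round(1),w.mean(0))
p=onz(c,[(259,160),(384,157),(382,297),(269,299)],10);print(p.round(1),p.mean(0))
l=onz(c,[(283.5,175),(361,175)],10);print(l.round(1))
```

```text
[[742.3  32.   54. ]
 [744.2 -17.8  54. ]
 [647.2 -24.8  54. ]
 [642.8  25.7  54. ]] [694.10052783   3.75049539  54.        ]
[[751.5  57.1  10. ]
 [757.5 -39.4  10. ]
 [640.  -47.3  10. ]
 [634.4  49.5  10. ]] [695.86206446   4.95684567  10.        ]
[[740.7  38.   10. ]
 [743.  -22.6  10. ]]
```

```bash
echo '{"tx":[-15,-28,-33,-33,-33,-33,-33,-33,-33,-33,-25,-13],"ty":[16,30,35,35,35,35,35,35,35,35,28,14],"tz":[0,0,0,0,0,0,0,0,0,0,0,0],"rz":[0,0,0,0,0,0,0,0,0,0,0,0]}' | python3 drive.py 0 10 && echo '{"tx":[0,0,0],"ty":[0,0,0],"tz":[0,0,0],"rz":[0,0,0]}' | python3 drive.py
python3 - <<'E'
from h import *
snap("wrist","w4")
plan(363,-377,56,.038)
E
```

```text
time_s: 22.7
position: [362.3, -378.1, 136.5]
eef_rot: [-3.138, -0.057, 0.005]
force: [1.1, 0.9, 1.0]
finger_gap: 0.5
gripper_force: 0.0
time_s: 23.0
position: [365.9, -375.7, 138.0]
eef_rot: [-3.139, -0.065, 0.001]
force: [0.2, 0.6, 0.1]
finger_gap: 0.5
gripper_force: 0.0
pos [ 366.1 -375.8  138.3] yaw 0.042 -> turn 0.004 then shift [-3.1  1.2 82.3] tilt [-0.    -0.001 -1.   ] F [ 0.54  0.01 -0.44] gap 0.6 j6 0.62 t 23.05
```

View pics/w4.png

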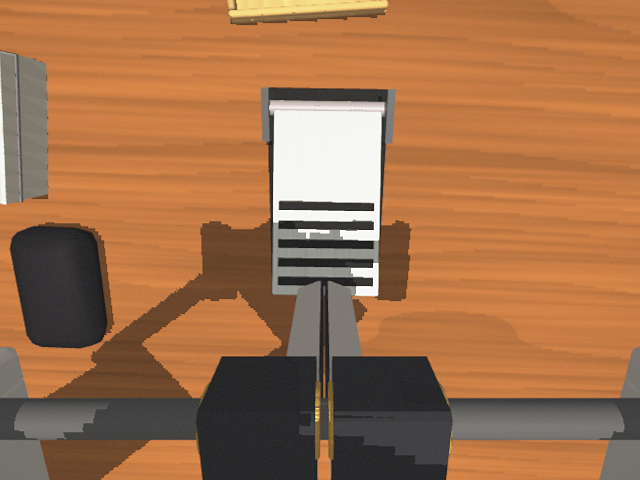

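Wrist view: pedal centred (hinge bar (327,106), free edge (326,295), hidden partly by the fingers at column 325). Check by rays at the known heights, then press.

```bash
python3 - <<'E'
from h import *
c=cam("wrist")
print(onz(c,[(272,294),(379,297)],62).round(1),onz(c,[(272,106),(384,106)],35).round(1))
E
echo '{"tx":[-3,0,0,0,0,0,0],"ty":[1,0,0,0,0,0,0],"tz":[15,25,20,12,4,0,0],"rz":[0,0,0,0,0,0,0]}' | python3 drive.py
```

```text
[[ 333.6 -340.    62. ]
 [ 334.4 -416.    62. ]] [[ 460.9 -336.2   35. ]
 [ 464.  -412.6   35. ]]
time_s: 23.75
position: [363.1, -378.6, 63.8]
eef_rot: [3.139, 0.063, 0.002]
force: [-0.7, 0.6, 0.4]
finger_gap: 0.9
gripper_force: 0.0
```

```bash
echo '{"tx":[0,0,0,0,0,0,0,0],"ty":[0,0,0,0,0,0,0,0],"tz":[5,5,4,4,3,3,2,0],"rz":[0,0,0,0,0,0,0,0]}' | python3 drive.py | egrep '^force|posi|time'; echo '{"tx":[0,0,0],"ty":[0,0,0],"tz":[1.5,1.5,0],"rz":[0,0,0]}' | python3 drive.py | egrep '^force|posi|time'
```

```text
time_s: 24.55
position: [361.0, -379.3, 38.1]
force: [-7.0, -0.6, 8.2]
time_s: 24.85
position: [360.9, -379.4, 36.9]
force: [-8.4, 2.4, 16.0]
```

```bash
echo '{"tx":[0,0,0],"ty":[0,0,0],"tz":[1,0,0],"rz":[0,0,0]}' | python3 drive.py | egrep '^force|posi|time';  echo '{"tx":[0,0,0,0,0,0,0,0,0,0,0,0],"ty":[0,0,0,0,0,0,0,0,0,0,0,0],"tz":[0.5,0,0,0,0,0,0,0,0,0,0,0],"rz":[0,0,0,0,0,0,0,0,0,0,0,0]}' | python3 drive.py | egrep '^force|posi|time'
```

```text
time_s: 25.15
position: [360.9, -379.4, 36.8]
force: [-9.4, 3.8, 19.5]
time_s: 26.35
position: [360.9, -379.5, 36.7]
force: [-9.7, 3.9, 20.3]
```

At the stop (force rising without motion), and held for over a second. Release upward and look at the pedal and the scene.

```bash
echo '{"tx":[0,0,0,0,0,0,0,0,0,0,0],"ty":[0,0,0,0,0,0,0,0,0,0,0],"tz":[0,0,-5,-8,-10,-15,-30,-40,0,0,0],"rz":[0,0,0,0,0,0,0,0,0,0,0]}' | python3 drive.py 70 20
python3 - <<'E'
from h import *
for n in("scene","side"):
    im,c=snap(n,n+"2");h=cv2.cvtColor(im,cv2.COLOR_BGR2HSV)
    for a,q in quads((h[...,1]<45)&(h[...,2]>205),200,1800):
        if len(q)==4: print(n,q.tolist(),onz(c,diag(q),44)[0].round(1))
plan(694.1,3.8,141,.067)
E
```

```text
time_s: 27.45
position: [361.8, -377.1, 138.5]
eef_rot: [-3.138, -0.062, 0.003]
force: [0.1, 0.5, -0.7]
finger_gap: 70.0
gripper_force: 0.0
scene [[130, 340], [156, 363], [123, 394], [96, 369]] [ 432.9 -375.4   44. ]
scene [[280, 332], [283, 344], [267, 347], [266, 335]] [ 606.6 -190.2   44. ]
scene [[426, 300], [449, 309], [442, 326], [418, 316]] [814.2  23.7  44. ]
scene [[355, 270], [401, 288], [392, 306], [346, 286]] [691.1  10.1  44. ]
scene [[220, 258], [250, 281], [235, 296], [204, 272]] [ 441.1 -132.1   44. ]
scene [[249, 237], [264, 227], [295, 247], [280, 258]] [454.4  -8.3  44. ]
scene [[320, 237], [332, 226], [368, 243], [358, 255]] [578.9  84.4  44. ]
scene [[457, 52], [438, 67], [428, 64], [446, 49]] [393.5 968.9  44. ]
side [[324, 276], [325, 288], [275, 290], [275, 277]] [572.4  84.8  44. ]
side [[339, 254], [385, 256], [385, 267], [338, 265]] [451.9  -6.6  44. ]
side [[270, 251], [269, 261], [222, 262], [225, 251]] [693.1 -12.2  44. ]
side [[346, 231], [355, 227], [389, 234], [381, 239]] [ 438.5 -132.6   44. ]
side [[379, 184], [380, 194], [359, 197], [359, 188]] [ 428.1 -370.6   44. ]
side [[345, 107], [294, 112], [286, 103], [336, 99]] [  613.7 -1218.     44. ]
side [[522, 108], [503, 104], [495, 92], [524, 89]] [ -165.5 -1321.9    44. ]
pos [ 361.8 -377.1  138.2] yaw 0.04 -> turn -0.027 then shift [ 357.1 -357.8   -2.3] tilt [-0.002 -0.003 -1.   ] F [-0.44  0.1   0.57] gap 69.9 j6 0.62 t 27.55
```

View pics/scene2.png

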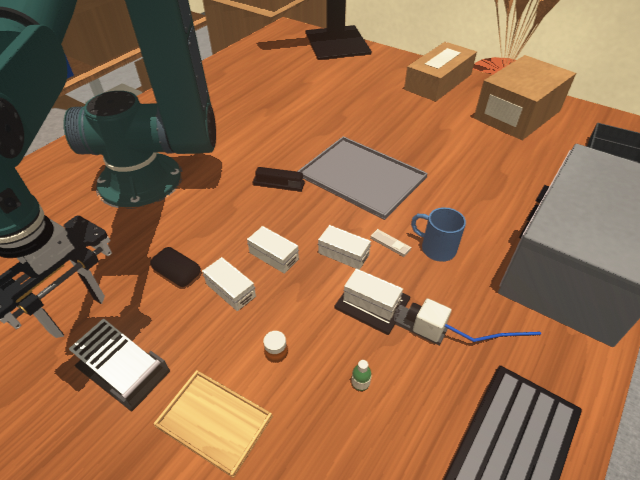

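Pedal has returned to exactly the same pixels; the full box is on the stage and the others have not moved. Fetch the full box.

```bash
echo '{"tx":[15,30,35,35,35,35,35,35,35,35,20,10],"ty":[-15,-30,-35,-35,-35,-35,-35,-35,-35,-35,-20,-10],"tz":[0,0,0,0,0,0,0,0,0,0,0,0],"rz":[-0.027,0,0,0,0,0,0,0,0,0,0,0]}' | python3 drive.py && echo '{"tx":[0,0,0],"ty":[0,0,0],"tz":[0,0,0],"rz":[0,0,0]}' | python3 drive.py | grep posi
python3 - <<'E'
from h import *
snap("wrist","w5")
plan(694.1,3.8,20.5,.067)
E
```

```text
time_s: 28.75
position: [693.8, 2.2, 137.8]
eef_rot: [-3.139, -0.11, 0.006]
force: [-0.1, 0.0, -0.6]
finger_gap: 70.5
gripper_force: 0.0
position: [692.6, -2.3, 140.5]
pos [692.7  -2.3 140.7] yaw 0.065 -> turn -0.002 then shift [  1.8  -6.  120.2] tilt [-0.  0. -1.] F [0.76 0.14 0.66] gap 69.9 j6 1.42 t 29.1
```

```bash
echo '{"tx":[1.8,0,0,0,0,0,0,0,0],"ty":[-6,0,0,0,0,0,0,0,0],"tz":[0,25,35,30,18,8,4,0,0],"rz":[0,0,0,0,0,0,0,0,0]}' | python3 drive.py|grep posi && echo '{"tx":[0,0,0,0,0],"ty":[0,0,0,0,0],"tz":[0,0,0,0,0],"rz":[0,0,0,0,0]}' | python3 drive.py 30 30 && echo '{"tx":[0,0,0,0,0,0,0],"ty":[0,0,0,0,0,0,0],"tz":[-6,-15,-25,-25,-9,0,0],"rz":[0,0,0,0,0,0,0]}' | python3 drive.py; python3 -c "
from h import *
plan(604,-353,100,.115)"
```

```text
position: [695.9, 5.4, 22.3]
time_s: 30.5
position: [695.3, 5.0, 21.3]
eef_rot: [3.139, 0.105, 0.002]
force: [0.0, -1.6, 3.2]
finger_gap: 49.6
gripper_force: 29.9
time_s: 31.2
position: [694.1, 5.7, 99.1]
eef_rot: [-3.14, -0.105, 0.003]
force: [-0.2, 0.3, -5.6]
finger_gap: 49.8
gripper_force: 29.9
pos [694.1   5.7  99.1] yaw 0.067 -> turn -0.048 then shift [-130.7  346.    -0.7] tilt [-0.002 -0.    -1.   ] F [-0.2   0.34 -5.58] gap 49.8 j6 1.43 t 31.2
```

```bash
echo '{"tx":[0,0,-10,-15,-16,-16,-16,-16,-16,-14,-8,-3],"ty":[0,0,25,40,42,42,42,42,42,38,22,10],"tz":[-15,-15,0,0,0,0,0,0,0,0,0,0],"rz":[0,-0.048,0,0,0,0,0,0,0,0,0,0]}' | python3 drive.py && echo '{"tx":[0,0,0,0],"ty":[0,0,0,0],"tz":[0,0,0,0],"rz":[0,0,0,0]}' | python3 drive.py
python3 - <<'E'
from h import *
snap("wrist","w6")
plan(601,-353,16.5,.115)
E
```

```text
time_s: 32.4
position: [603.7, -354.8, 129.7]
eef_rot: [-3.136, -0.175, 0.003]
force: [0.2, -0.3, -4.1]
finger_gap: 49.9
gripper_force: 29.9
time_s: 32.8
position: [605.9, -350.4, 130.6]
eef_rot: [-3.136, -0.184, -0.0]
force: [0.2, 0.2, -4.1]
finger_gap: 49.7
gripper_force: 29.9
pos [ 605.8 -350.6  130.6] yaw 0.117 -> turn 0.002 then shift [ -5.1   1.8 114.1] tilt [ 0. -0. -1.] F [-0.37  0.9  -4.28] gap 49.9 j6 0.85 t 32.85
```

View pics/w6.png

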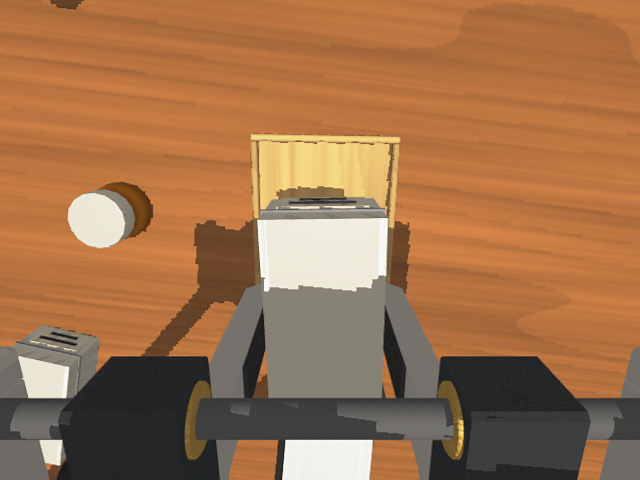

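Wrist view: tray's far rim runs (251,135)–(400,138), the box (258–386) is centred over it. Compute the tray centre from the rim.

Run:
```python
from h import *
c=cam("wrist")
w=onz(c,[(251,135),(400,138)],15);print(w.round(1));d=w[1]-w[0];n=np.array([-d[1],d[0],0])/np.linalg.norm(d);print(np.linalg.norm(d),np.arctan2(n[1],n[0]),w.mean(0)-80*n)
m=(w.mean(0)-80*n);plan(m[0],m[1],16.5,np.arctan2(n[1],n[0]))
```

```text
[[ 676.2 -289.    15. ]
 [ 686.5 -397.    15. ]]
108.48329661615213 0.09589428741789388 [ 601.71606868 -350.65331213   15.        ]
pos [ 605.8 -350.6  130.6] yaw 0.117 -> turn 0.021 then shift [ -4.1  -0.4 114.1] tilt [ 0. -0. -1.] F [-0.37  0.9  -4.28] gap 49.9 j6 0.85 t 32.85
```

```bash
echo '{"tx":[-4,0,0,0,0,0,0,0,0,0],"ty":[0.5,0,0,0,0,0,0,0,0,0],"tz":[20,30,30,17,8,4,2,1,0,0],"rz":[0.015,0,0,0,0,0,0,0,0,0]}' | python3 drive.py | egrep '^force|posi'; echo '{"tx":[0,0,0],"ty":[0,0,0],"tz":[1,0,0],"rz":[0,0,0]}' | python3 drive.py| egrep '^force|posi'; echo '{"tx":[0,0,0],"ty":[0,0,0],"tz":[0.7,0,0],"rz":[0,0,0]}' | python3 drive.py| egrep '^force|posi'
```

```text
position: [601.8, -353.4, 19.6]
force: [-0.5, 0.2, -4.3]
position: [601.3, -353.1, 17.4]
force: [-0.3, -0.5, -4.7]
position: [601.3, -353.0, 16.6]
force: [0.6, 0.1, -4.2]
```

```bash
echo '{"tx":[0,0,0],"ty":[0,0,0],"tz":[0.6,0,0],"rz":[0,0,0]}' | python3 drive.py| egrep '^force|posi'; echo '{"tx":[0,0,0],"ty":[0,0,0],"tz":[0.6,0,0],"rz":[0,0,0]}' | python3 drive.py| egrep '^force|posi'
```

```text
position: [601.4, -353.1, 16.4]
force: [-0.2, -0.2, -3.4]
position: [601.4, -353.1, 16.3]
force: [-1.6, 0.9, -0.5]
```

Contact; release (fingers 66 mm, clear of the walls), rise, and recheck all boxes.

```bash
echo '{"tx":[0,0,0,0,0,0,0,0,0,0],"ty":[0,0,0,0,0,0,0,0,0,0],"tz":[0,0,0,0,-10,-30,-40,-40,0,0],"rz":[0,0,0,0,0,0,0,0,0,0]}' | python3 drive.py 66 20
python3 - <<'E'
from h import *
for n in("scene","side"):
    im,c=snap(n,n+"3");h=cv2.cvtColor(im,cv2.COLOR_BGR2HSV)
    for a,q in quads((h[...,1]<45)&(h[...,2]>205),300,1800):
        if len(q)==4: print(n,q.tolist(),onz(c,diag(q),44)[0].round(1))
snap("wrist","w7")
plan(441.6,-132.2,110,-.123)
E
```

```text
time_s: 36.05
position: [602.2, -353.7, 138.4]
eef_rot: [3.135, 0.157, 0.006]
force: [-0.3, -0.2, -0.7]
finger_gap: 65.9
gripper_force: 0.0
scene [[219, 401], [239, 411], [223, 438], [203, 424]] [ 626.8 -348.2   44. ]
scene [[136, 345], [123, 361], [96, 371], [128, 340]] [ 409.3 -359.6   44. ]
scene [[427, 299], [449, 308], [442, 326], [418, 317]] [815.   24.8  44. ]
scene [[204, 270], [222, 258], [251, 284], [236, 293]] [ 447.2 -131.4   44. ]
scene [[249, 237], [264, 227], [295, 247], [280, 258]] [454.4  -8.3  44. ]
scene [[320, 237], [333, 226], [368, 243], [358, 255]] [580.   84.9  44. ]
side [[324, 276], [325, 288], [275, 290], [275, 277]] [572.4  84.8  44. ]
side [[339, 254], [385, 256], [385, 267], [338, 265]] [451.9  -6.6  44. ]
side [[346, 231], [355, 227], [389, 234], [381, 239]] [ 438.5 -132.6   44. ]
side [[585, 93], [635, 105], [639, 109], [592, 117]] [ -611.5 -1241.1    44. ]
pos [ 600.4 -352.4  133.3] yaw 0.1 -> turn 0.223 then shift [-184.6 -199.    24.2] tilt [-0.003 -0.002 -1.   ] F [-0.52  0.13 -0.48] gap 65.9 j6 0.86 t 36.2
```

View pics/w7.png

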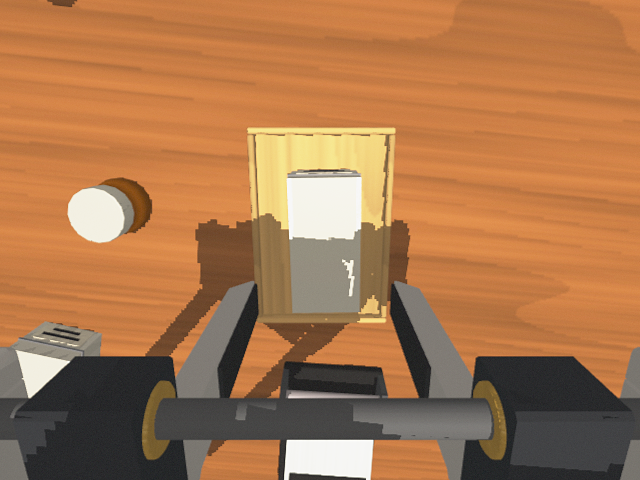

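Wrist view: full box flat inside the archive tray, (288–361, 172–313) within walls (248–395, 128–322). Now the empties, first (441,-132).

```bash
echo '{"tx":[0,0,-18,-32,-32,-32,-32,-25,-13,0,0,0],"ty":[0,0,-20,-35,-35,-35,-35,-25,-14,0,0,0],"tz":[0,0,0,0,0,0,0,0,0,0,0,0],"rz":[0.11,0.113,0,0,0,0,0,0,0,0,0,0]}' | python3 drive.py 70 20
python3 - <<'E'
from h import *
snap("wrist","w8")
plan(441.6,-132.2,8.5,-.123)
im=cv2.imread("pics/w8.png");print(cv2.cvtColor(im,cv2.COLOR_BGR2GRAY)[200,240:420:6])
E
```

```text
time_s: 37.4
position: [443.4, -133.7, 134.8]
eef_rot: [3.136, -0.194, -0.001]
force: [0.4, -0.9, -0.2]
finger_gap: 70.0
gripper_force: 0.0
pos [ 443.5 -133.8  135. ] yaw -0.124 -> turn -0.001 then shift [ -2.   -1.3 126.5] tilt [-0.001  0.    -1.   ] F [ 0.23 -0.31  0.62] gap 69.9 j6 1.28 t 37.45
[128 130 129 131 132 135 137 139 249 238 237 237 238 237 238 238 238 238
 238 238 131 137 131 130 125 123 124 124 125 126]
```

```bash
echo '{"tx":[-2,0,0,0,0,0,0,0],"ty":[-1,0,0,0,0,0,0,0],"tz":[25,35,35,20,10,2,0,0],"rz":[0,0,0,0,0,0,0,0]}' | python3 drive.py|grep posi && echo '{"tx":[0,0,0,0,0],"ty":[0,0,0,0,0],"tz":[0,0,0,0,0],"rz":[0,0,0,0,0]}' | python3 drive.py 30 20 && echo '{"tx":[0,0,0,0,0,0,0],"ty":[0,0,0,0,0,0,0],"tz":[-10,-25,-35,-35,-15,0,0],"rz":[0,0,0,0,0,0,0]}' | python3 drive.py; python3 -c "
from h import *
plan(529.6,377.7,130,-.085)"
```

```text
position: [442.6, -132.4, 10.0]
time_s: 38.75
position: [441.7, -131.9, 9.2]
eef_rot: [3.135, -0.193, 0.002]
force: [-0.6, -0.7, 3.3]
finger_gap: 50.0
gripper_force: 19.9
time_s: 39.45
position: [440.9, -131.5, 128.0]
eef_rot: [-3.135, 0.193, 0.001]
force: [0.6, -0.3, -1.6]
finger_gap: 50.1
gripper_force: 19.9
pos [ 440.9 -131.5  128. ] yaw -0.123 -> turn -0.038 then shift [  45.1 -514.9   -1.9] tilt [-0.001 -0.    -1.   ] F [ 0.6  -0.26 -1.64] gap 50.1 j6 1.28 t 39.45
```

```bash
echo '{"tx":[2,4,4,4,4,4,4,4,4,4,4,3],"ty":[-20,-40,-48,-48,-48,-48,-48,-48,-48,-48,-42,-22],"tz":[0,0,0,0,0,0,0,0,0,0,0,0],"rz":[-0.038,0,0,0,0,0,0,0,0,0,0,0]}' | python3 drive.py && echo '{"tx":[0,0,0,0],"ty":[-7,0,0,0],"tz":[0,0,0,0],"rz":[0,0,0,0]}' | python3 drive.py
python3 - <<'E'
from h import *
snap("wrist","w9")
plan(529.6,377.7,15,-.085)
E
```

```text
time_s: 40.65
position: [528.4, 373.3, 124.9]
eef_rot: [3.137, -0.129, -0.007]
force: [0.4, 0.0, -1.3]
finger_gap: 50.0
gripper_force: 19.9
time_s: 41.05
position: [530.7, 375.9, 128.3]
eef_rot: [3.138, -0.136, -0.001]
force: [0.2, 0.0, -0.8]
finger_gap: 50.0
gripper_force: 19.9
pos [530.8 376.  128.6] yaw -0.087 -> turn -0.002 then shift [ -1.4  -1.7 113.6] tilt [ 0.  0. -1.] F [-0.09  0.38 -0.62] gap 50.0 j6 2.19 t 41.1
```

View pics/w9.png

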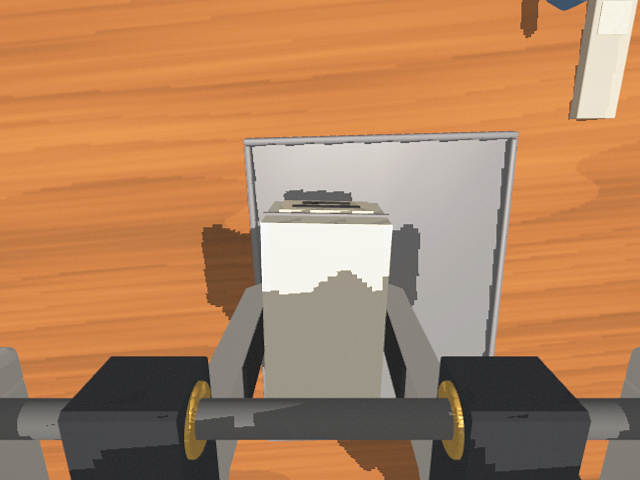

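Wrist view: return tray's far rim corners at (245,141) and (516,133). Compute its pose and the slots.

Run:
```python
from h import *
c=cam("wrist")
w=onz(c,[(245,140),(516,132.5)],15);d=w[1]-w[0];n=np.array([-d[1],d[0],0])/np.linalg.norm(d);L=np.array([-n[1],n[0],0]);m=w.mean(0)-135*n
print(w.round(1),np.linalg.norm(d),np.arctan2(n[1],n[0]),m)
for a in(60,-60):
    for b in(45,-45):print(a,b,(m+a*n+b*L).round(1))
t=m+60*n+45*L;plan(t[0],t[1],15,np.arctan2(n[1],n[0]))
```

```text
[[609.1 426.7  15. ]
 [597.  231.3  15. ]] 195.7476127728304 -0.06157765985413524 [468.30273847 337.33763448  15.        ]
60 45 [531.  378.6  15. ]
60 -45 [525.4 288.7  15. ]
-60 45 [411.2 385.9  15. ]
-60 -45 [405.6 296.1  15. ]
pos [530.8 376.  128.6] yaw -0.087 -> turn -0.025 then shift [ -0.   -2.7 113.6] tilt [ 0.  0. -1.] F [-0.09  0.38 -0.62] gap 50.0 j6 2.19 t 41.1
```

```bash
echo '{"tx":[0,0,0,0,0,0,0,0,0,0],"ty":[-1.5,0,0,0,0,0,0,0,0,0],"tz":[20,30,30,18,8,4,2,1,0,0],"rz":[-0.012,0,0,0,0,0,0,0,0,0]}' | python3 drive.py | egrep '^force|posi'; echo '{"tx":[0,0,0,0],"ty":[0,0,0,0],"tz":[0.7,0.7,0,0],"rz":[0,0,0,0]}' | python3 drive.py| egrep '^force|posi'
```

```text
position: [531.3, 379.3, 16.5]
force: [0.2, -0.4, -1.4]
position: [530.9, 379.1, 14.2]
force: [-0.0, -0.7, 0.7]
```

```bash
echo '{"tx":[0,0,0],"ty":[0,0,0],"tz":[0.4,0,0],"rz":[0,0,0]}' | python3 drive.py| egrep '^force|posi'; echo '{"tx":[0,0,0,0,0,0,0,0,0,0],"ty":[0,0,0,0,0,0,0,0,0,0],"tz":[0,0,0,0,-10,-30,-40,-40,0,0],"rz":[0,0,0,0,0,0,0,0,0,0]}' | python3 drive.py 62 20
python3 - <<'E'
from h import *
for n in("scene","side"):
    im,c=snap(n,n+"4");h=cv2.cvtColor(im,cv2.COLOR_BGR2HSV)
    for a,q in quads((h[...,1]<45)&(h[...,2]>205),300,1800):
        if len(q)==4: print(n,q.tolist(),onz(c,diag(q),44)[0].round(1))
plan(452.9,-7.6,130,-.076)
E
```

```text
position: [530.9, 379.1, 14.3]
force: [-1.0, -0.2, 3.9]
time_s: 43.8
position: [531.7, 379.4, 136.2]
eef_rot: [-3.137, 0.115, -0.006]
force: [-1.1, 0.3, -1.0]
finger_gap: 61.8
gripper_force: 0.0
scene [[130, 340], [156, 363], [123, 394], [96, 369]] [ 432.9 -375.4   44. ]
scene [[426, 300], [449, 309], [442, 326], [418, 316]] [814.2  23.7  44. ]
scene [[249, 237], [264, 227], [295, 247], [280, 258]] [454.4  -8.3  44. ]
scene [[320, 237], [332, 226], [368, 243], [358, 255]] [578.9  84.4  44. ]
side [[286, 375], [312, 378], [308, 400], [280, 397]] [555.5 372.2  44. ]
side [[347, 254], [385, 256], [385, 267], [342, 265]] [445.1  -8.   44. ]
side [[244, 140], [249, 159], [230, 161], [229, 141]] [ 834.6 -683.6   44. ]
pos [530.1 378.5 132.2] yaw -0.073 -> turn 0.003 then shift [-47.6 390.8   2.9] tilt [-0.002  0.002 -1.   ] F [ 0.09  0.18 -0.24] gap 62.0 j6 2.18 t 43.9
```

Others unmoved. Next the box at (453,-8).

```bash
echo '{"tx":[-2,-5,-6,-6,-6,-6,-6,-5,-4,-2,0,0],"ty":[20,40,46,46,46,46,46,45,35,20,0,0],"tz":[0,0,0,0,0,0,0,0,0,0,0,0],"rz":[0,0,0,0,0,0,0,0,0,0,0,0]}' | python3 drive.py 70 20;  python3 - <<'E'
from h import *
im,c=snap("wrist","w10")
plan(452.9,-7.6,8.5,-.076)
print(cv2.cvtColor(im,cv2.COLOR_BGR2GRAY)[200,240:420:6])
E
```

```text
time_s: 45.1
position: [453.6, -6.3, 132.2]
eef_rot: [-3.139, 0.117, 0.005]
force: [0.4, 0.4, 0.6]
finger_gap: 69.9
gripper_force: 0.0
pos [453.8  -5.8 132.5] yaw -0.073 -> turn 0.003 then shift [ -0.5   1.9 124. ] tilt [-0.002 -0.001 -1.   ] F [ 0.33  0.08 -0.5 ] gap 70.2 j6 1.51 t 45.15
[130 129 131 131 130 133 129 131 247 235 234 236 235 234 236 235 236 235
 236 235 179 126 125 128 128 128 128 132 129 135]
```

```bash
echo '{"tx":[0,0,0,0,0,0,0,0],"ty":[1.5,0,0,0,0,0,0,0],"tz":[25,35,35,18,9,2,0,0],"rz":[0,0,0,0,0,0,0,0]}' | python3 drive.py|grep posi && echo '{"tx":[0,0,0,0,0],"ty":[0,0,0,0,0],"tz":[0,0,0,0,0],"rz":[0,0,0,0,0]}' | python3 drive.py 30 20 && echo '{"tx":[0,0,0,0,0,0,0],"ty":[0,0,0,0,0,0,0],"tz":[-10,-25,-35,-35,-15,0,0],"rz":[0,0,0,0,0,0,0]}' | python3 drive.py; python3 -c "
from h import *
plan(524.5,288.5,130,-.075)"
```

```text
position: [455.6, -7.9, 11.1]
time_s: 46.45
position: [454.8, -8.1, 10.3]
eef_rot: [3.139, -0.115, 0.002]
force: [-1.3, -0.2, 3.1]
finger_gap: 50.0
gripper_force: 19.8
time_s: 47.15
position: [453.9, -8.0, 129.2]
eef_rot: [3.139, -0.115, -0.001]
force: [-0.1, -1.0, -1.1]
finger_gap: 50.2
gripper_force: 19.8
pos [453.9  -8.  129.2] yaw -0.073 -> turn 0.002 then shift [  48.2 -301.    -0.9] tilt [-0.001  0.    -1.   ] F [-0.14 -1.03 -1.07] gap 50.2 j6 1.5 t 47.15
```

```bash
echo '{"tx":[3,6,7,7,7,7,6,4,1,0,0,0],"ty":[-20,-38,-45,-45,-45,-45,-38,-20,-5,0,0,0],"tz":[0,0,0,0,0,0,0,0,0,0,0,0],"rz":[0,0,0,0,0,0,0,0,0,0,0,0]}' | python3 drive.py
python3 - <<'E'
from h import *
snap("wrist","w11")
plan(524.5,288.5,15.3,-.075)
E
```

```text
time_s: 48.35
position: [524.0, 287.2, 129.4]
eef_rot: [3.139, -0.118, -0.001]
force: [0.0, 0.2, -0.7]
finger_gap: 50.2
gripper_force: 19.8
pos [524.2 287.4 129.7] yaw -0.075 -> turn 0.0 then shift [  0.3  -1.2 114.4] tilt [-0.  0. -1.] F [ 0.61  0.12 -0.65] gap 50.3 j6 2.05 t 48.4
```

View pics/w11.png

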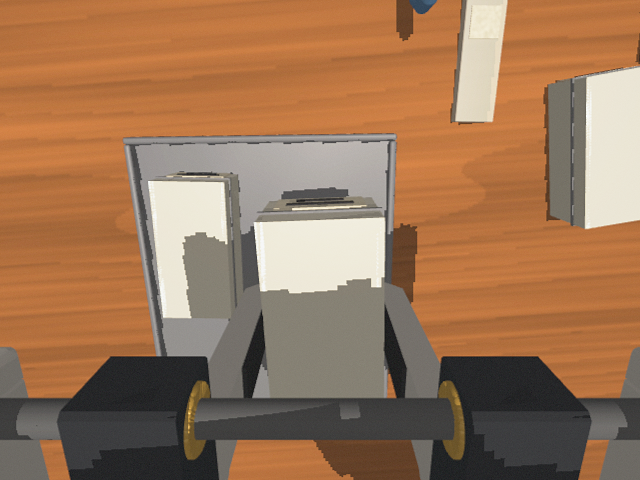

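Wrist view: first empty flat at (150–238, 178–320); the held one lines up with the right slot (wall at column 392). Lower.

```bash
echo '{"tx":[0,0,0,0,0,0,0,0,0,0],"ty":[-1,0,0,0,0,0,0,0,0,0],"tz":[20,30,30,18,8,4,2,1,0,0],"rz":[0,0,0,0,0,0,0,0,0,0]}' | python3 drive.py | egrep '^force|posi'; echo '{"tx":[0,0,0,0],"ty":[0,0,0,0],"tz":[0.7,0.7,0,0],"rz":[0,0,0,0]}' | python3 drive.py| egrep '^force|posi'
```

```text
position: [524.9, 289.9, 17.6]
force: [-0.3, 0.6, -1.6]
position: [524.4, 289.8, 15.4]
force: [-0.6, -0.6, 0.7]
```

```bash
echo '{"tx":[0,0,0],"ty":[0,0,0],"tz":[0.4,0,0],"rz":[0,0,0]}' | python3 drive.py| egrep '^force|posi'; echo '{"tx":[0,0,0,0,0,0,0,0,0,0],"ty":[0,0,0,0,0,0,0,0,0,0],"tz":[0,0,0,0,-10,-30,-40,-40,0,0],"rz":[0,0,0,0,0,0,0,0,0,0]}' | python3 drive.py 62 20
python3 - <<'E'
from h import *
plan(576.1,84.1,135,.042)
E
```

```text
position: [524.4, 289.8, 15.4]
force: [-1.3, -0.9, 3.5]
time_s: 51.1
position: [525.2, 290.0, 137.2]
eef_rot: [-3.138, 0.115, -0.006]
force: [0.1, 0.3, -0.1]
finger_gap: 62.0
gripper_force: 0.0
pos [525.2 290.  137.2] yaw -0.073 -> turn -0.115 then shift [ 42.2 207.9   2. ] tilt [ 0.004 -0.002 -1.   ] F [ 0.11  0.29 -0.08] gap 62.0 j6 2.05 t 51.1
```

```bash
echo '{"tx":[0,4,8,9,9,8,4,0,0,0],"ty":[0,20,40,43,43,40,22,0,0,0],"tz":[0,0,0,0,0,0,0,0,0,0],"rz":[-0.115,0,0,0,0,0,0,0,0,0]}' | python3 drive.py 70 20
python3 - <<'E'
from h import *
im,c=snap("wrist","w12")
plan(576.1,84.1,8.5,.042)
print(cv2.cvtColor(im,cv2.COLOR_BGR2GRAY)[200,240:420:6])
for n in("scene","side"):
    im,c=snap(n,n+"5");h=cv2.cvtColor(im,cv2.COLOR_BGR2HSV)
    for a,q in quads((h[...,1]<45)&(h[...,2]>205),300,1800):
        if len(q)==4: print(n,q.tolist(),onz(c,diag(q),44)[0].round(1))
E
```

```text
time_s: 52.1
position: [574.1, 84.8, 133.9]
eef_rot: [-3.14, -0.068, 0.003]
force: [0.0, 0.8, 0.3]
finger_gap: 70.0
gripper_force: 0.0
pos [574.3  85.  134.2] yaw 0.044 -> turn 0.002 then shift [  1.9   1.  125.7] tilt [-0.001 -0.    -1.   ] F [-0.72 -0.89  0.09] gap 70.0 j6 1.58 t 52.15
[147 145 147 148 145 146 143 141 247 239 239 238 238 238 239 238 239 239
 239 239 145 144 145 147 147 146 147 146 148 148]
scene [[130, 340], [157, 362], [123, 395], [96, 369]] [ 432.4 -374.7   44. ]
scene [[426, 300], [449, 309], [442, 326], [418, 316]] [814.2  23.7  44. ]
scene [[351, 235], [368, 240], [360, 255], [342, 248]] [603.1  87.4  44. ]
scene [[363, 168], [392, 183], [382, 191], [362, 182]] [535.5 285.6  44. ]
scene [[377, 158], [386, 151], [412, 165], [401, 172]] [531.7 383.6  44. ]
side [[286, 375], [349, 381], [346, 404], [280, 397]] [528.  374.5  44. ]
side [[293, 341], [351, 342], [351, 361], [290, 358]] [525.1 285.3  44. ]
```

View pics/w12.png

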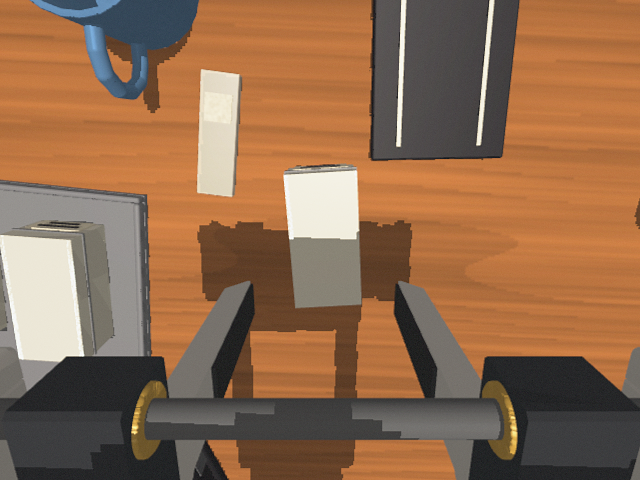

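Wrist view: last box between the fingers (285–361, 168–306), slightly yawed; placed boxes lie flat in the tray. Descend and fetch it.

```bash
echo '{"tx":[2,0,0,0,0,0,0,0],"ty":[1,0,0,0,0,0,0,0],"tz":[25,35,35,18,10,3,0,0],"rz":[-0.03,0,0,0,0,0,0,0]}' | python3 drive.py|grep posi && echo '{"tx":[0,0,0,0,0],"ty":[0,0,0,0,0],"tz":[0,0,0,0,0],"rz":[0,0,0,0,0]}' | python3 drive.py 30 20 && echo '{"tx":[0,0,0,0,0,0,0],"ty":[0,0,0,0,0,0,0],"tz":[-10,-25,-35,-35,-15,0,0],"rz":[0,0,0,0,0,0,0]}' | python3 drive.py; python3 -c "
from h import *
plan(405,296.3,130,-.075)"
```

```text
position: [578.2, 82.9, 10.6]
time_s: 53.55
position: [577.5, 82.9, 9.7]
eef_rot: [-3.139, -0.113, -0.002]
force: [0.1, 1.3, 4.3]
finger_gap: 50.3
gripper_force: 19.9
time_s: 54.25
position: [576.2, 82.6, 127.4]
eef_rot: [3.139, 0.113, -0.004]
force: [-0.3, 0.6, -1.1]
finger_gap: 50.4
gripper_force: 19.9
pos [576.2  82.6 127.4] yaw 0.072 -> turn 0.147 then shift [-186.7 -200.3   -2.3] tilt [-0.002  0.    -1.   ] F [-0.27  0.56 -1.05] gap 50.4 j6 1.54 t 54.25
```

```bash
echo '{"tx":[0,-14,-28,-32,-32,-32,-28,-15,-5,0,0,0],"ty":[0,-15,-30,-35,-35,-35,-30,-15,-5,0,0,0],"tz":[0,0,0,0,0,0,0,0,0,0,0,0],"rz":[0.147,0,0,0,0,0,0,0,0,0,0,0]}' | python3 drive.py
python3 - <<'E'
from h import *
plan(405,296.3,14.7,-.075)
E
```

```text
time_s: 55.45
position: [407.1, 295.1, 128.5]
eef_rot: [3.139, -0.12, -0.001]
force: [-0.4, -0.7, -0.4]
finger_gap: 49.8
gripper_force: 19.9
pos [407.1 295.1 128.5] yaw -0.077 -> turn -0.002 then shift [ -2.2  -1.1 113.8] tilt [-0.     0.001 -1.   ] F [-0.38 -0.73 -0.35] gap 49.8 j6 2.16 t 55.45
```

```bash
echo '{"tx":[-2,0,0,0,0,0,0,0,0,0],"ty":[-1,0,0,0,0,0,0,0,0,0],"tz":[20,30,30,18,8,4,2,1,0,0],"rz":[0,0,0,0,0,0,0,0,0,0]}' | python3 drive.py | egrep '^force|posi'; echo '{"tx":[0,0,0,0],"ty":[0,0,0,0],"tz":[0.7,0.5,0,0],"rz":[0,0,0,0]}' | python3 drive.py| egrep '^force|posi'
```

```text
position: [405.1, 297.6, 16.7]
force: [0.5, 0.9, -1.5]
position: [404.6, 297.3, 14.7]
force: [0.0, 0.0, -0.1]
```

Contact; release, rise, clear the view, and take the final check.

```bash
echo '{"tx":[0,0],"ty":[0,0],"tz":[0.4,0],"rz":[0,0]}' | python3 drive.py| egrep '^force|posi'; echo '{"tx":[0,0,0,0,0,0,0,0,0,0],"ty":[0,0,0,0,0,0,0,0,0,0],"tz":[0,0,0,0,-10,-30,-40,-40,-40,0],"rz":[0,0,0,0,0,0,0,0,0,0]}' | python3 drive.py 62 20 && echo '{"tx":[0,0,0,0,0,0,0,0,0,0,0],"ty":[20,40,45,45,45,45,40,20,0,0,0],"tz":[0,0,0,0,0,0,0,0,0,0,0],"rz":[0,0,0,0,0,0,0,0,0,0,0]}' | python3 drive.py
python3 - <<'E'
from h import *
a,_=snap("scene","s6");b,_=snap("side","d6")
cv2.imwrite("pics/fin.png",np.hstack([a[120:480,60:460],b[170:470,140:540].repeat(1,0)[:300]] if False else [cv2.resize(a[120:480,60:460],(400,360)),cv2.resize(b[150:474,140:500],(400,360))]))
E
```

```text
position: [404.6, 297.3, 14.7]
force: [-1.7, -1.6, 1.7]
time_s: 58.05
position: [408.0, 299.2, 182.5]
eef_rot: [-3.132, 0.118, -0.02]
force: [0.3, 0.5, 0.2]
finger_gap: 61.4
gripper_force: 0.0
time_s: 59.15
position: [382.1, -0.9, 174.2]
eef_rot: [-3.139, 0.116, 0.0]
force: [0.2, -0.4, -0.2]
finger_gap: 62.2
gripper_force: 0.0
```

View pics/fin.png

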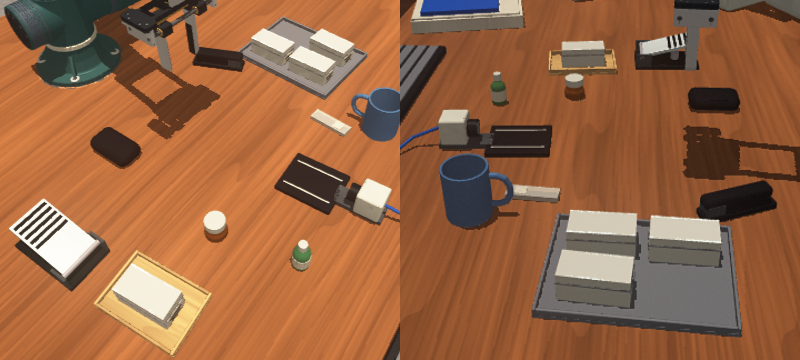

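Final view: the full box is flat in the archive tray, three empties are flat in the return tray, the pedal is up, and the bystanders haven't moved. Handing in.

```bash
python3 -c "
from rig import robot, get_image, camera_params
print(robot.finish_job())"
```

```text
the job is handed in; nothing more can be done
None
```

I found the full box by weight, set it on the stage and pressed the pedal for the label picture, then laid it in the archive tray with the three empty boxes flat in the return tray; the job is handed in at about 59 s, and no verdict came back.

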